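# Press a mended schoolbook to the set pressure

### The job

Slide the mended red schoolbook gently into the book press until its spine lies flat and square against the back stop, never pushing on it with more than 25 N. Then turn the black knob clockwise until the gauge's pointer stands in the green band, without ever letting it run into the red, and let go. Leave the glue bottle, the pencil cup and the exercise books where they are.

Things in the scene. Friction and masses are not known exactly. Their poses are not given: they have to be found in the camera images.
- book_center (a point): Centre (half-way along, across and up) of the loose red hardback lying flat on the press's bed: 178 mm long (its x), 111 wide (y), 28 thick (z), about 0.33 kg (varies). Spine at the +x end, fore-edge at the -x end, towards the robot. It starts with its spine 45 to 70 mm short of the back stop and up to 0.12 rad askew; fully home, this point is 89 mm in front of point back_stop.
- back_stop (a point): Middle of the face of the back stop, an aluminium bar 150 mm wide, 22 high, fixed across the far end of the press's bed; the point is 29 mm above the desk, level with the book's centre. Its x axis is the way the book slides in (away from the robot), y across the press, z up: the axes of the whole press, which is bolted to the desk. A skewed book pushed at one point can jam.
- bed (a point): Middle of the front (-x) edge of the press's bed, on its top face: a flat dark steel plate 15 mm thick, its top 15 mm above the desk, 300 mm wide, reaching 280 mm from here to the face of the back stop and 30 mm beyond.
- crosshead (a point): Centre of the blue sprung crosshead, 46 mm (x) x 276 mm (y) x 30 mm; 100 to 130 mm above the desk at rest. It carries the screw and slides at most 14 mm up two posts (115 mm to either side of the screw, 187 mm high) against yellow springs, when the platen (150 x 130 mm plate under it on the screw, 80 mm in front of the stop) bears on the book. The platen starts 3 to 15 mm above the book.
- knob_grip (a point): Centre (on the axis, half-way up) of the round black fluted knob on top of the upright screw, 44 mm diameter, 28 high, 200 to 212 mm above the desk. Clockwise from above it sinks with the platen, 5.5 mm per rad, until the platen bears; then it stays at its height. Torque 0.3 N m, rising to 0.55; it slips in a light grip (use 30 N or more). Holds when let go. Needs 2 to 4.3 rad in all: re-grip.
- gauge_face (a point): Centre of the round white face (104 mm across) of the pressure gauge beside the -y post, 222 mm from the screw; its face (z axis) looks up, leaning 29 degrees away from the robot. The green band is at its top, the red sector to the right of that as one reads it, and the black pointer rests at the lower left.
- pointer (a joint): Angle of the gauge's pointer, rad: 0 at rest (no pressure), growing clockwise on its face, towards green and then red, by 0.25 per mm that the sprung crosshead lifts: about 1.4 rad per rad of the knob once the platen bears on the book, nothing before. The painted green band runs from 1.72 to 2.28, middle 2.0; the red begins at 2.75.
- glue_bottle: White glue bottle with an orange cap, 48 mm diameter, 120 mm high, standing on the desk; origin at its foot. Not to be disturbed.
- pencil_cup: Green cup with pencils, 74 mm diameter, 100 mm high (pencils 155 mm), standing on the desk; origin at its foot. Not to be disturbed.
- exercise_books: Flat pile of exercise books, 157 x 208 mm, 27 mm high, lying on the desk; origin at its underside. Not to be disturbed.
Things that resemble listed ones, but are neither listed nor needed, are in the scene too. Of the things shaped like the part that bears book_center, the red one is meant.

How it is judged:
On the way, in this order (a step that is already met when the one before it is completed fails the run):
1. the book is home: spine within 2.5 mm of the back stop, square to it within 0.03 rad and within 30 mm of the middle, the press not yet tightened (x of book_center in the frame of back_stop above -0.0915 m and angle between the x axis of book_center and the x axis of back_stop, either way round below 0.03 rad and y of book_center in the frame of back_stop between -0.03 and 0.03 m and value of joint pointer below 0.3 rad), for 0.2 s.
2. the pointer stands in the green band (value of joint pointer between 1.68 and 2.32 rad), for 0.2 s.
At the end, for the whole second after the job is handed in: The pointer stands at rest in the green band (1.68 to 2.32 rad), the book is still home under the platen (spine within 2.5 mm of the back stop, square within 0.03 rad, within 30 mm of the middle) (all of step 2 and x of book_center in the frame of back_stop above -0.0915 m and angle between the x axis of book_center and the x axis of back_stop, either way round below 0.03 rad and y of book_center in the frame of back_stop between -0.03 and 0.03 m); the robot touches nothing.
It fails at once if the pointer has run into the red (2.75 rad): the book is over-pressed (value of joint pointer above 2.75 rad).
It fails at once if the book was pushed with more than 25 N (contact force between the fingers and book above 25 N).
It fails at once if the glue bottle, the pencil cup or the exercise books were moved more than 15 mm (distance of any of glue_bottle, pencil_cup, exercise_books from where it was at the start of the episode above 0.015 m).
It also fails if it takes over 67 s, if anything falls off the work surface, if the arm or the gripper's body presses on something with over 40 N, if the wrist force passes 120 N, or if a joint passes its speed limit or range.

### The arm

A 6-joint arm with a two-finger parallel gripper is mounted at the origin on the work surface. World frame = base frame: x ahead of the robot, y to its left, z up, the work surface at z = 0. Lengths are in m, angles in rad, forces in N, time in s.
With the tool pointing down it reaches from about 0.425 to 0.925 m from the base axis. Payload 12.5 kg.
Tool frame: the origin (TCP) lies on the centre line of the jaws, within the pads' length; the fingertips stand 22 mm ahead of it and the grasp point (between the pads) lies 3 mm ahead of it; z points along the fingers, y is the line along which they close (so a half turn about z gives the same grasp; the last joint's range is limited). The gripper opens to 85 mm and grips with 20 to 120 N. Pads are 22 mm wide; open, the fingers measure 114 mm over their backs; the gripper's body (76 mm by 85 mm) begins 54 mm behind the grasp point. The pads swing forward as they close: fully open they stand 13 mm farther back than shut.
Start: joints at [1.119, 0.491, 1.559, -0, 1.092, -0.106], TCP at [0.212, 0.588, 0.253] pointing down, gripper open.
Joint ranges: [-3.1, 3.1], [-0.84, 2.19], [0.05, 2.79], [-1.13, 4.28], [0.06, 2.93], [-2.69, 2.69]. Speed limits (rad/s): [2.22, 2.22, 2.79, 3.14, 3.14, 3.14].

### API

Orientations are given as [roll, pitch, yaw] about the fixed x, y, z axes, in that order (R = Rz(yaw) Ry(pitch) Rx(roll)).
In Python, from cell import env gives the robot as it stands. The module is installed in compiled form; this text tells all that it offers.
- The arm moves only by the tool step_arm, never from a script. Its argument "rows" is a list that holds one entry, the list of rows, each a list of 7 numbers: the turn, a rotation vector about the world's x, y, z in degrees, then the shift along the world's x, y, z in mm, then the finger opening in mm, from 0 to 85.4. In form: [[[wx, wy, wz, x, y, z, claw], ...]]. A call has 1 to 5 rows; each row is the pose to reach, as a shift and turn from the pose commanded when the call began; what a row does not reach only later rows make up. A row lasts 1/10 s, in which the tool goes at most 50 mm and 8.59 degrees, less where a joint would pass 70% of its speed; a pose out of reach is approached as far as the arm can. A call with a gripper value outside its range is refused whole. The fingers move at their own pace and stop on an object; the grip force is fixed at half the most. Time passes only in rows, so rows that repeat a pose let the fingers close. It gives the time, the measured TCP pose, the force, the opening and the grip force at its end, in the units of the state.
- env.state(): the state, without advancing time (a new reading comes with each control period).
- env.snapshot(name): name is "scene" or "top" or "wrist"; returns the picture (400x640x3 uint8, red, green, blue); there is no depth.
- env.get_calibration(name): a dict with "K" (3x3 intrinsics, pixels), "xyz" and "rotation" of the camera in the world; the wrist camera has in their place "mount" (4x4, takes a point from camera to tool coordinates, whose origin is the TCP and whose axes are the flange's). Camera axes: x right, y down, z forward; pixel columns grow to the right and rows downward; lengths in m; the calibration is good to about 2 mm. A picture is of the moment at which its call begins: read the wrist's pose just before it. get_calibration takes no time and is no camera call.
- env.sign_off(): hands the job in; it is judged then, once.
The state is a dict: "time": time; "joints": joint angles; "joint_vel": joint speeds; "joint_efforts": joint torques, N m; "eef_pos": TCP position; "orientation": TCP orientation; "wrist_force": force on the tool from outside, world axes, zero at the start; "moment": the same for the moment, N m; "gripper_width": finger opening in m; "grip_force": force on a finger pad.
Only numpy, scipy, OpenCV 4.12 (cv2) and the standard library are available. Lean on these libraries where they do the work, as an engineer would, in place of code of your own. Each camera call takes 0.05 s, during which the arm holds its last target. There are 200 camera calls.

## Working session

There is one attempt and no reset: what is moved stays moved. The work goes in short steps, Python scripts to look and compute and a tool call to move; the robot and the scene stay as the last step left them, time stands still between calls to the robot, and variables do not carry over. Pictures are saved under pics/ and viewed, at most 10 in all, crops included, and the job is handed in when it is done.

Besides the shell and the picture viewer there is one more tool, called after "Request:" as name([rows], argument=value, ...), one row to a line, values as JSON. step_arm: Moves the arm, as the interface text tells. Its arguments: {"type":"object","properties":{"rows":{"type":"array","items":{"type":"array","items":{"type":"array","items":{"type":"number"}}}}},"required":["rows"]}

```bash
mkdir -p pics
cat > h.py <<'E'
import numpy as np, cv2
from cell import env
from scipy.spatial.transform import Rotation as R
def cam(n):
    c=env.get_calibration(n);K=np.array(c["K"])
    if "mount" in c:
        s=env.state();T=np.eye(4);T[:3,:3]=R.from_euler('xyz',s["orientation"]).as_matrix();T[:3,3]=s["eef_pos"]
        M=T@np.array(c["mount"]);return K,M[:3,:3],M[:3,3]
    r=np.array(c["rotation"],float)
    if r.shape!=(3,3): r=R.from_euler('xyz',r).as_matrix()
    return K,r,np.array(c["xyz"])
def ray(n,u,v,C=None):
    K,r,p=C or cam(n);d=r@np.linalg.solve(K,[u,v,1.]);return p,d
def atz(n,u,v,z,C=None):
    p,d=ray(n,u,v,C);return (p+d*(z-p[2])/d[2]).round(4)
def proj(n,P,C=None):
    K,r,p=C or cam(n);q=K@(r.T@(np.array(P)-p));return (q[:2]/q[2]).round(1)
def tri(obs):
    A=0;b=0
    for n,u,v in obs:
        p,d=ray(n,u,v);d=d/np.linalg.norm(d);M=np.eye(3)-np.outer(d,d);A=A+M;b=b+M@p
    return np.linalg.solve(A,b).round(4)
def snap(n,f,box=None,s=1):
    i=env.snapshot(n)[:,:,::-1]
    cv2.imwrite('pics/full_'+f,i)
    if box: x0,y0,x1,y1=box;i=i[y0:y1,x0:x1]
    cv2.imwrite('pics/'+f,cv2.resize(i,None,fx=s,fy=s,interpolation=cv2.INTER_CUBIC))
E
python3 - <<'E'
from h import *
print(env.state())
for n in("scene","top","wrist"):print(n,env.get_calibration(n))
snap("scene","s0.png",None,1.25);snap("top","t0.png",None,1.25)
E
```

```text
{'time': 0.0, 'joints': array([ 1.11939716e+00,  4.91557845e-01,  1.55948618e+00,  4.64368204e-05,
        1.09163814e+00, -1.05611887e-01]), 'joint_vel': array([ 3.16113218e-04, -8.50866230e-06, -9.31086890e-04,  3.43939597e-04,
        1.07253400e-03,  1.43521003e-03]), 'joint_efforts': array([ 1.06381827e-03, -6.18458033e+01, -2.61600405e+01, -7.51033122e-05,
        4.07175001e-03,  3.57900683e-05]), 'eef_pos': array([0.21172351, 0.5878306 , 0.25271613]), 'orientation': array([-3.14051355e+00, -1.55806258e-04,  2.79578386e+00]), 'wrist_force': array([ 0.30860754, -1.351841  , -1.14548802]), 'moment': array([-0.0129103 ,  0.00273539, -0.01110791]), 'grip_force': 0.0, 'gripper_width': 0.08534027302161054}
scene {'K': array([[423.38786893,   0.        , 320.8202144 ],
       [  0.        , 423.38786893, 194.04878843],
       [  0.        ,   0.        ,   1.        ]]), 'xyz': array([0.97369397, 0.50493409, 1.25414773]), 'rotation': array([-2.58715547,  0.00932739,  2.46821927])}
top {'K': array([[515.52916615,   0.        , 317.93989812],
       [  0.        , 515.52916615, 194.30047347],
       [  0.        ,   0.        ,   1.        ]]), 'xyz': array([ 0.39623988, -0.06035215,  1.83689201]), 'rotation': array([-3.06492229,  0.01000003, -1.54512231])}
wrist {'K': array([[292.56640227,   0.        , 320.33586762],
       [  0.        , 292.56640227, 198.7052785 ],
       [  0.        ,   0.        ,   1.        ]]), 'mount': array([[ 1.19138334e-03, -9.63890029e-01, -2.66297938e-01,
         6.72958617e-02],
       [ 9.99999147e-01,  1.00565589e-03,  8.33805317e-04,
         5.69377201e-04],
       [-5.35892541e-04, -2.66298704e-01,  9.63890405e-01,
        -1.20431996e-01],
       [ 0.00000000e+00,  0.00000000e+00,  0.00000000e+00,
         1.00000000e+00]])}
```

View pics/s0.png

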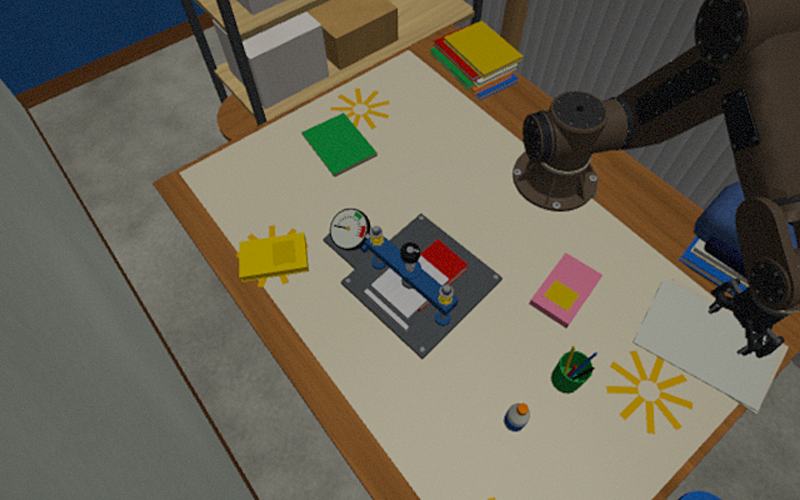

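View pics/t0.png

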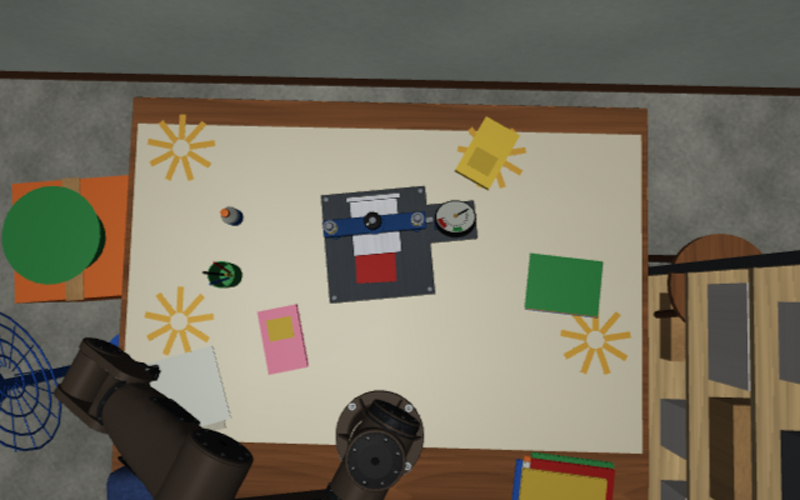

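The scene view shows the press at about (420,280) and the top view shows it at about (378,245). The candidates, in the top view, are the red book on the bed (376,268), pink (283,340), yellow (487,153) and green (565,285). The red one on the press's bed fits. I'll confirm it in a crop.

Run:
```python
import cv2
i=cv2.imread('pics/full_t0.png')[145:250,248:388]
j=cv2.imread('pics/full_s0.png')[160:290,255:405]
cv2.imwrite('pics/ct.png',cv2.resize(i,None,fx=5.7,fy=5.7,interpolation=cv2.INTER_CUBIC))
cv2.imwrite('pics/cs.png',cv2.resize(j,None,fx=4.6,fy=4.6,interpolation=cv2.INTER_CUBIC))
```

```text
(no output)
```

View pics/ct.png

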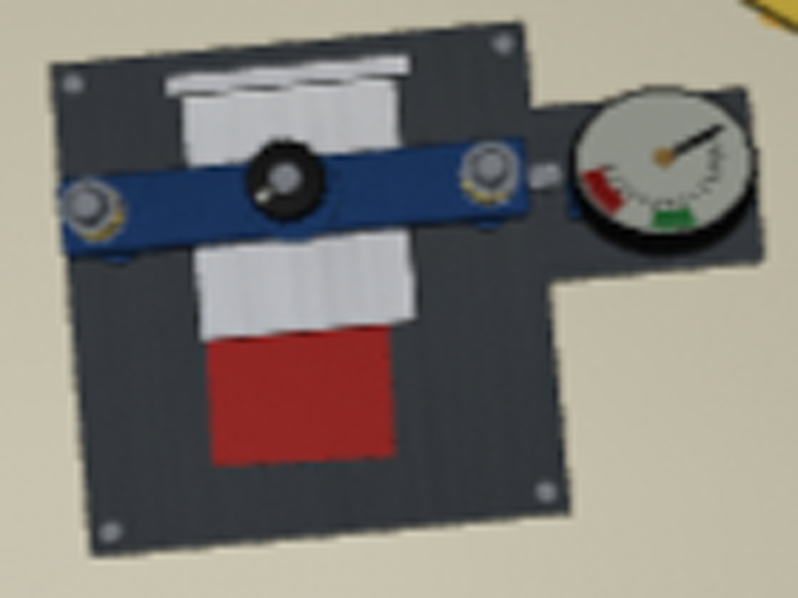

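View pics/cs.png

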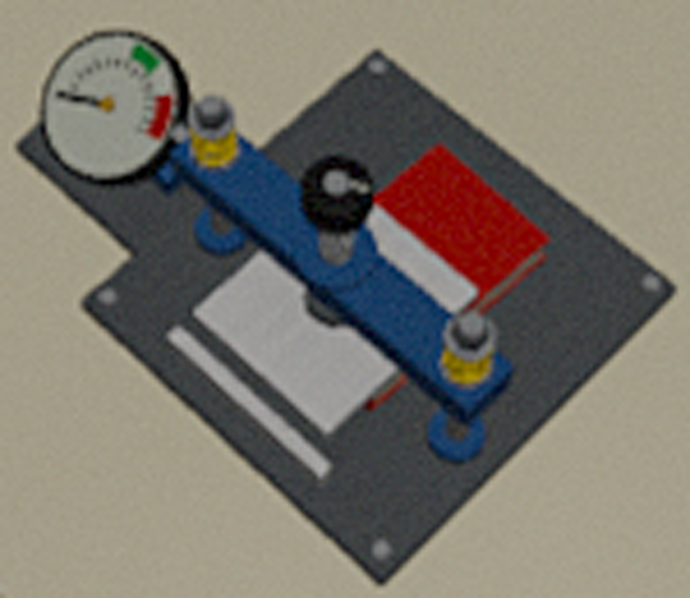

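The crop confirms it: the red hardback lies half under the light platen. In top-crop pixels its fore-edge runs (213,465)–(395,456), the knob is at (284,178), the stop front edge runs (168,95)–(410,73) and the bed corners are (53,65), (522,22), (570,513) and (92,555).

Run:
```python
from h import *
t=lambda u,v:(248+u/5.7,145+v/5.7)
s=lambda u,v:(255+u/4.6,160+v/4.6)
def T(n,pts,z):
    for p in pts:print(n,p,atz("top",*t(*p),z))
T("bed",[(53,65),(522,22),(570,513),(92,555)],.015)
T("stop",[(168,95),(410,73)],.040)
T("book",[(213,465),(395,456),(390,328),(208,345)],.043)
for p in[(440,145),(547,240)]:print("scene book",atz("scene",*s(*p),.043))
for p in[(378,50),(674,290),(383,583)]:print("scene bed",atz("scene",*s(*p),.015))
T("knob",[(284,178)],.22)
print("knobtop",tri([("top",*t(284,178)),("scene",*s(335,183))]))
print("gauge",tri([("top",*t(664,157)),("scene",*s(108,104))]))
p=atz("scene",*s(335,183),.22);print(p)
# postage: pencils, bottle
print(atz("top",232/1.25,215/1.25,.12),atz("top",225/1.25,273/1.25,.1))
```

```text
bed (53, 65) [0.6659 0.1813 0.015 ]
bed (522, 22) [ 0.7001 -0.1115  0.015 ]
bed (570, 513) [ 0.3946 -0.1481  0.015 ]
bed (92, 555) [0.3612 0.1466 0.015 ]
stop (168, 95) [0.6453 0.1063 0.04  ]
stop (410, 73) [ 0.6626 -0.0425  0.04  ]
book (213, 465) [0.4182 0.0714 0.043 ]
book (395, 456) [ 0.4266 -0.0394  0.043 ]
book (390, 328) [ 0.5046 -0.0343  0.043 ]
book (208, 345) [0.4914 0.0767 0.043 ]
scene book [ 0.4302 -0.033   0.043 ]
scene book [0.4231 0.0753 0.043 ]
scene bed [ 0.3983 -0.1414  0.015 ]
scene bed [0.3673 0.1528 0.015 ]
scene bed [0.6691 0.1893 0.015 ]
knob (284, 178) [0.5756 0.0239 0.22  ]
knobtop [0.5763 0.024  0.2154]
gauge [ 0.6095 -0.1968  0.0754]
[0.5783 0.0259 0.22  ]
[0.5917 0.4067 0.12  ] [0.436  0.4239 0.1   ]
```

Request:
step_arm([
  [[0,0,8,16,-42,0,60],[0,0,16,33,-84,0,60],[0,0,24,49,-126,0,60],[0,0,26.3,65,-168,0,60],[0,0,26.3,80,-210,0,60]],
])

```text
time: 0.6
eef_pos: [0.292, 0.3763, 0.2532]
orientation: [-3.141, -0.0, -3.026]
wrist_force: [0.4, 0.0, 0.7]
gripper_width: 0.06
grip_force: 0.0
```

Request:
step_arm([
  [[0,0,0,16,-42,0,60],[0,0,0,33,-84,0,60],[0,0,0,49,-126,0,60],[0,0,0,65,-168,0,60],[0,0,0,80,-210,0,60]],
])

```text
time: 1.1
eef_pos: [0.3721, 0.1663, 0.2533]
orientation: [3.142, 0.0, -3.028]
wrist_force: [0.5, 0.7, -0.2]
gripper_width: 0.0602
grip_force: 0.0
```

Request:
step_arm([
  [[-0.7,6,0,14,-42,-20,60],[-1.4,12,0,28,-84,-40,60],[-2,18,0,42,-126,-60,60],[-2,18,0,50,-148,-80,60],[-2,18,0,50,-148,-80,60]],
])

```text
time: 1.6
eef_pos: [0.4221, 0.0177, 0.1709]
orientation: [3.14, -0.32, -3.032]
wrist_force: [0.2, 0.8, -0.2]
gripper_width: 0.0603
grip_force: 0.0
```

Request:
step_arm([
  [[0,0,0,-20,-2,0,60],[0,0,0,-37,-4,-10,60],[0,0,0,-37,-4,-50,60],[0,0,0,-37,-4,-90,60],[0,0,0,-37,-4,-115,60]],
])

```text
time: 2.1
eef_pos: [0.3842, 0.0167, 0.0571]
orientation: [3.141, -0.316, -3.028]
wrist_force: [1.4, 0.9, -0.1]
gripper_width: 0.0599
grip_force: 0.0
```

Run:
```python
from h import *
s=env.state();print(s["eef_pos"],s["orientation"],s["joints"],s["wrist_force"])
snap("wrist","w1.png",None,1.25)
```

```text
[0.38419845 0.01670316 0.05708504] [ 3.1405131  -0.31645372 -3.02777378] [-0.09064248  0.61491916  2.1434613  -0.09705093  0.69602231 -1.69077979] [ 1.40349221  0.89770613 -0.11709082]
```

View pics/w1.png

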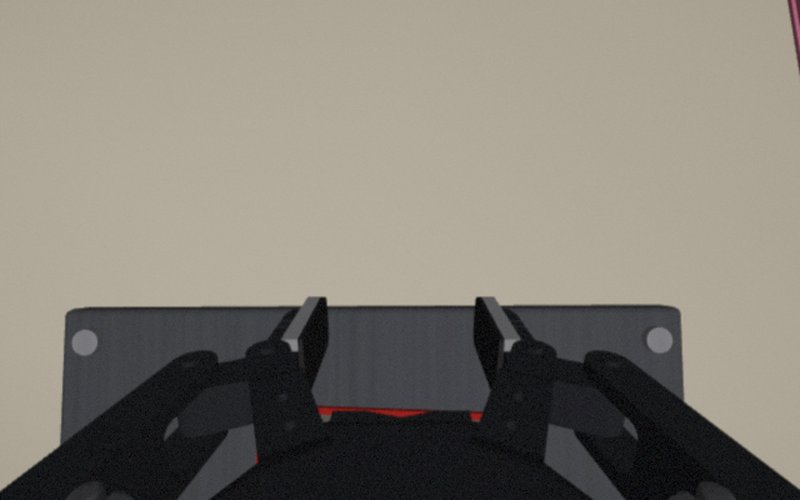

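Request:
step_arm([
  [[0,0,0,0,0,-12,60],[0,0,0,6,0.7,-12,60],[0,0,0,12,1.4,-12,60],[0,0,0,18,2,-12,60],[0,0,0,22,2.5,-12,60]],
])

```text
time: 2.65
eef_pos: [0.4079, 0.0187, 0.0471]
orientation: [3.141, -0.314, -3.028]
wrist_force: [-0.6, -0.0, -0.2]
gripper_width: 0.0597
grip_force: 0.0
```

Request:
step_arm([
  [[0,0,0,4,0.4,0,60],[0,0,0,8,0.9,0,60],[0,0,0,12,1.4,0,60],[0,0,0,16,1.8,0,60],[0,0,0,20,2.3,0,60]],
])

```text
time: 3.15
eef_pos: [0.4266, 0.0208, 0.0464]
orientation: [3.141, -0.317, -3.028]
wrist_force: [-3.9, -0.9, 3.2]
gripper_width: 0.0598
grip_force: 2.5
```

Request:
step_arm([
  [[0,0,0,4,0.4,0,60],[0,0,0,8,0.9,0,60],[0,0,0,12,1.4,0,60],[0,0,0,15,1.7,0,60],[0,0,0,15,1.7,0,60]],
])

```text
time: 3.65
eef_pos: [0.4424, 0.0226, 0.0463]
orientation: [3.141, -0.315, -3.028]
wrist_force: [-1.5, 0.3, 2.0]
gripper_width: 0.0599
grip_force: 0.9
```

Run:
```python
from h import *
s=env.state();print(s["eef_pos"],s["orientation"],s["wrist_force"],s["moment"])
env.snapshot("top")
cv2.imwrite('pics/full_t2.png',env.snapshot("top")[:,:,::-1])
cv2.imwrite('pics/full_s2.png',env.snapshot("scene")[:,:,::-1])
i=cv2.imread('pics/full_t2.png')[145:250,248:388];j=cv2.imread('pics/full_s2.png')[160:290,255:405]
a=cv2.resize(i,(400,300),interpolation=cv2.INTER_CUBIC);b=cv2.resize(j,(690,598),interpolation=cv2.INTER_CUBIC)
cv2.imwrite('pics/cs2.png',b)
```

```text
[0.44242018 0.02257129 0.04626407] [ 3.14075274 -0.31520274 -3.02815726] [-1.47575343  0.32251511  2.01686113] [-0.0155206   0.1336197   0.01180714]
```

View pics/cs2.png

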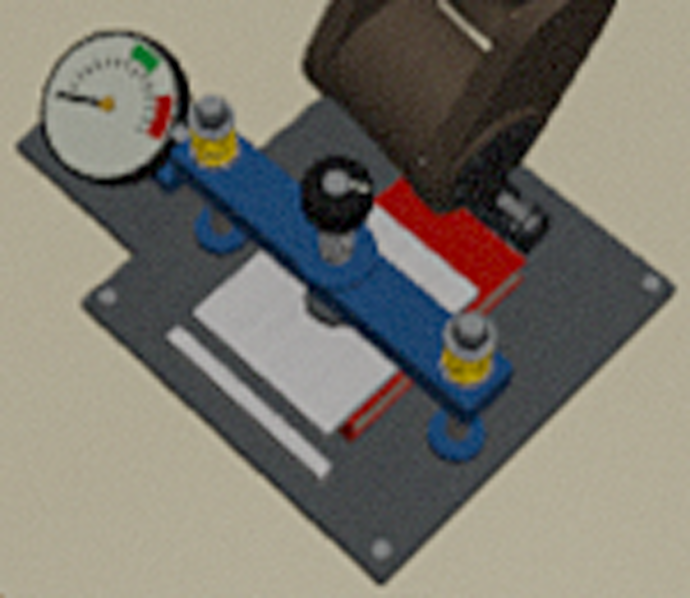

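Request:
step_arm([
  [[0.5,-4,0,0,0,0,60],[0.9,-8,0,2,0.2,0,60],[1.4,-12,0,4,0.5,0,60],[1.4,-12,0,7,0.8,0,60],[1.4,-12,0,10,1.1,0,60]],
])

```text
time: 4.3
eef_pos: [0.4519, 0.0236, 0.0464]
orientation: [3.14, -0.107, -3.028]
wrist_force: [-4.5, 0.6, 1.9]
gripper_width: 0.0602
grip_force: 2.0
```

Request:
step_arm([
  [[0,0,0,2,0.2,0,60],[0,0,0,4,0.5,0,60],[0,0,0,6,0.7,0,60],[0,0,0,8,0.9,0,60],[0,0,0,8,0.9,0,60]],
])

```text
time: 4.8
eef_pos: [0.4601, 0.0246, 0.0463]
orientation: [3.14, -0.106, -3.028]
wrist_force: [-3.8, 0.5, 3.4]
gripper_width: 0.06
grip_force: 2.0
```

Request:
step_arm([
  [[0,0,0,1,0.1,0,60],[0,0,0,2,0.2,0,60],[0,0,0,3,0.3,0,60],[0,0,0,4,0.45,0,60]],
])

```text
time: 5.2
eef_pos: [0.4637, 0.025, 0.0463]
orientation: [3.14, -0.106, -3.028]
wrist_force: [-4.3, -0.2, 3.1]
gripper_width: 0.06
grip_force: 2.7
```

Request:
step_arm([
  [[0,0,0,0.7,0.1,0,60],[0,0,0,1.4,0.15,0,60]],
])

```text
time: 5.4
eef_pos: [0.4652, 0.0251, 0.0463]
orientation: [3.14, -0.106, -3.028]
wrist_force: [-4.9, -0.5, 3.7]
gripper_width: 0.0601
grip_force: 2.6
```

Request:
step_arm([
  [[0,0,0,0.7,0.1,0,60],[0,0,0,1.4,0.15,0,60]],
])

```text
time: 5.6
eef_pos: [0.4667, 0.0253, 0.0463]
orientation: [3.14, -0.105, -3.028]
wrist_force: [-3.7, -0.1, 3.0]
gripper_width: 0.0599
grip_force: 2.4
```

Request:
step_arm([
  [[0,0,0,0.5,0.05,0,60],[0,0,0,1,0.1,0,60]],
])

```text
time: 5.8
eef_pos: [0.4677, 0.0254, 0.0463]
orientation: [3.14, -0.105, -3.028]
wrist_force: [-4.1, -0.8, 2.3]
gripper_width: 0.06
grip_force: 2.2
```

Request:
step_arm([
  [[0,0,0,0.5,0.05,0,60],[0,0,0,1,0.1,0,60]],
])

```text
time: 6.0
eef_pos: [0.4687, 0.0255, 0.0463]
orientation: [3.14, -0.105, -3.028]
wrist_force: [-4.3, 0.3, 2.1]
gripper_width: 0.0601
grip_force: 2.1
```

Request:
step_arm([
  [[0,0,0,0.5,0.05,0,60],[0,0,0,1,0.1,0,60]],
])

```text
time: 6.2
eef_pos: [0.4691, 0.0255, 0.0463]
orientation: [3.14, -0.107, -3.028]
wrist_force: [-8.0, -2.9, 4.9]
gripper_width: 0.06
grip_force: 4.3
```

Request:
step_arm([
  [[0,0,0,0.2,0,0,60],[0,0,0,0.4,0.05,0,60]],
])

```text
time: 6.4
eef_pos: [0.4691, 0.0256, 0.0463]
orientation: [3.14, -0.108, -3.028]
wrist_force: [-8.8, -2.7, 4.3]
gripper_width: 0.0601
grip_force: 4.8
```

Run:
```python
from h import *
s=env.state();print(s["eef_pos"],s["wrist_force"],s["moment"])
cv2.imwrite('pics/full_t3.png',env.snapshot("top")[:,:,::-1])
cv2.imwrite('pics/full_s3.png',env.snapshot("scene")[:,:,::-1])
i=cv2.imread('pics/full_t3.png')[145:250,248:388];j=cv2.imread('pics/full_s3.png')[180:290,255:390]
a=cv2.resize(i,(400,300),interpolation=cv2.INTER_CUBIC);b=cv2.resize(j,(736,600),interpolation=cv2.INTER_CUBIC)
cv2.imwrite('pics/cs3.png',b)
```

```text
[0.46907363 0.02556051 0.04628156] [-8.80946381 -2.7068476   4.33812287] [-0.45548484  1.36178431  0.03087167]
```

View pics/cs3.png

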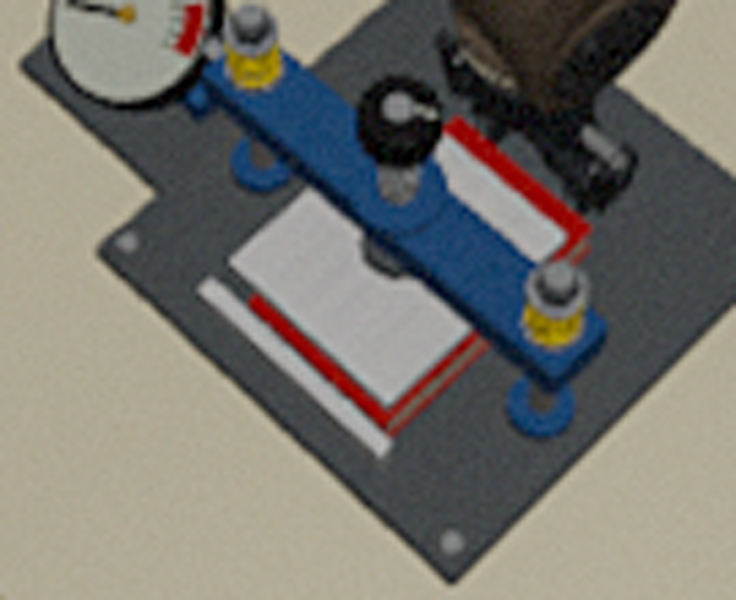

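Run:
```python
from h import *
import sys
s=lambda u,v:(255+u/5.452,180+v/5.455)
st=[atz("scene",*s(*p),.040) for p in[(215,276),(394,440)]]
bk=[atz("scene",*s(*p),.043) for p in[(252,295),(386,430)]]
fe=[atz("scene",*s(*p),.043) for p in[(455,117),(592,228)]]
print(st,bk,fe)
ya=lambda a:np.arctan2(a[1][0]-a[0][0],-(a[1][1]-a[0][1]))
print(ya(st),ya(bk),ya(fe))
x=np.array([.9936,.1127,0]);print([p@x for p in st],[p@x for p in bk],[p@x for p in fe])
# expected pixel lines for geometry: edge profile
im=cv2.imread('pics/full_s3.png').astype(int)
# sample perpendicular profile along press x at mid lateral offsets, z=.04
y=np.array([-.1127,.9936,0]);S=np.array([.656,.033,.04])
for L in(-.03,0.0,.03,.05):
    print(L,[tuple(im[int(round(q[1])),int(round(q[0]))][::-1]) for q in [proj("scene",S+y*L+x*d) for d in np.arange(-.016,.018,.002)]])
```

```text
[array([ 0.6653, -0.0353,  0.04  ]), array([0.6484, 0.1108, 0.04  ])] [array([ 0.6567, -0.0105,  0.043 ]), array([0.6489, 0.1042, 0.043 ])] [array([ 0.4872, -0.0289,  0.043 ]), array([0.4731, 0.0808, 0.043 ])]
-3.0264302819374596 -3.07369370312055 -3.013761167497523
[np.float64(0.6570637699999999), np.float64(0.6567374)] [np.float64(0.6513137699999999), np.float64(0.65649038)] [np.float64(0.48082489000000006), np.float64(0.47917832)]
-0.03 [(np.int64(175), np.int64(174), np.int64(175)), (np.int64(169), np.int64(171), np.int64(172)), (np.int64(131), np.int64(137), np.int64(139)), (np.int64(131), np.int64(137), np.int64(139)), (np.int64(101), np.int64(74), np.int64(68)), (np.int64(137), np.int64(23), np.int64(13)), (np.int64(150), np.int64(0), np.int64(0)), (np.int64(145), np.int64(4), np.int64(6)), (np.int64(112), np.int64(19), np.int64(12)), (np.int64(112), np.int64(19), np.int64(12)), (np.int64(159), np.int64(159), np.int64(161)), (np.int64(159), np.int64(159), np.int64(161)), (np.int64(173), np.int64(173), np.int64(172)), (np.int64(173), np.int64(173), np.int64(172)), (np.int64(171
[... 1779 characters left out ...]
), np.int64(150)), (np.int64(144), np.int64(151), np.int64(150)), (np.int64(106), np.int64(100), np.int64(98)), (np.int64(127), np.int64(35), np.int64(36)), (np.int64(148), np.int64(14), np.int64(14)), (np.int64(144), np.int64(0), np.int64(0)), (np.int64(144), np.int64(0), np.int64(0)), (np.int64(122), np.int64(0), np.int64(0)), (np.int64(97), np.int64(84), np.int64(81)), (np.int64(150), np.int64(158), np.int64(156)), (np.int64(173), np.int64(180), np.int64(177)), (np.int64(170), np.int64(172), np.int64(171)), (np.int64(173), np.int64(172), np.int64(172)), (np.int64(164), np.int64(163), np.int64(164)), (np.int64(164), np.int64(163), np.int64(164)), (np.int64(62), np.int64(65), np.int64(64))]
```

Request:
step_arm([
  [[0,0,0,0.3,0,0,60],[0,0,0,0.5,0.05,0,60],[0,0,0,0.5,0.05,0,60]],
])

```text
time: 6.8
eef_pos: [0.4691, 0.0256, 0.0463]
orientation: [3.14, -0.109, -3.028]
wrist_force: [-9.6, -2.4, 6.7]
gripper_width: 0.06
grip_force: 5.6
```

Request:
step_arm([
  [[0,0,0,-5,-0.6,0,60],[0,0,0,-20,-2.3,0,60],[0,0,0,-25,-2.8,20,60],[0,0,0,-25,-2.8,65,60],[0,0,0,-25,-2.8,110,60]],
])

```text
time: 7.3
eef_pos: [0.4458, 0.0228, 0.1574]
orientation: [3.14, -0.105, -3.028]
wrist_force: [1.1, -0.5, -0.6]
gripper_width: 0.0598
grip_force: 0.0
```

Request:
step_arm([
  [[0,0,0,0,0,45,60],[0.7,-6.1,0,0,0,90,85],[0.7,-6.1,0,10,0,110,85],[0.7,-6.1,0,10,0,110,85]],
])

```text
time: 7.7
eef_pos: [0.4574, 0.0227, 0.2696]
orientation: [-3.141, 0.01, -3.028]
wrist_force: [-0.6, -0.2, -0.5]
gripper_width: 0.0848
grip_force: 0.0
```

Run:
```python
from h import *
s=env.state();print(s["eef_pos"],s["orientation"],s["joints"],s["wrist_force"],s["moment"])
```

```text
[0.45742309 0.02269413 0.26963063] [-3.14146846  0.01044841 -3.02821625] [-0.09587415  0.23010748  1.93301283  0.00248688  0.96822748 -1.78144521] [-0.58898155 -0.24432626 -0.538594  ] [-0.0532249   0.03267593  0.00502719]
```

Run:
```python
from h import *
def edge(n,C=None):
    i=env.snapshot(n).astype(float);cv2.imwrite(f'pics/full_{n}4.png',i[:,:,::-1])
    red=np.clip(i[:,:,0]-.5*i[:,:,1]-.5*i[:,:,2],0,None)
    x=np.array([.9936,.1127,0]);y=np.array([-.1127,.9936,0]);S=np.array([.656,.033,.043])
    for nm,d0 in(("fore",-.178),("spine",0)):
        out=[]
        for L in np.arange(-.035,.046,.01):
            ds=np.arange(-.02,.02,.0005)
            q=np.array([proj(n,S+y*L+x*(d0+d)) for d in ds],np.float32)
            p=cv2.remap(red.astype(np.float32),q[None,:,0],q[None,:,1],cv2.INTER_LINEAR)[0]
            if nm=="fore":
                k=np.where(p>60)[0];out.append((round(L,3),round(ds[k[0]]*1e3,1) if len(k) else None))
            else:
                k=np.where(p>60)[0];out.append((round(L,3),round(ds[k[-1]]*1e3,1) if len(k) else None))
        print(n,nm,[(float(a),float(b) if b is not None else None) for a,b in out])
edge("scene");edge("top")
```

```text
scene fore [(-0.035, 1.0), (-0.025, 1.0), (-0.015, 1.0), (-0.005, 1.0), (0.005, 0.5), (0.015, 1.0), (0.025, 1.0), (0.035, 1.0), (0.045, 1.0)]
scene spine [(-0.035, 2.0), (-0.025, 1.5), (-0.015, 1.5), (-0.005, 1.5), (0.005, 1.5), (0.015, 2.0), (0.025, 2.0), (0.035, 1.5), (0.045, 1.5)]
top fore [(-0.035, None), (-0.025, None), (-0.015, None), (-0.005, None), (0.005, None), (0.015, None), (0.025, None), (0.035, None), (0.045, None)]
top spine [(-0.035, None), (-0.025, None), (-0.015, None), (-0.005, None), (0.005, None), (0.015, None), (0.025, None), (0.035, None), (0.045, None)][ WARN:0@0.452] global loadsave.cpp:1063 imwrite_ Unsupported depth image for selected encoder is fallbacked to CV_8U.
```

Request:
step_arm([
  [[0,0,8,20,0,10,85],[0,0,16,50,1,10,85],[0,0,24,80,2,10,85],[0,0,32,105,2.3,10,85],[0,0,40,119,2.3,10,85]],
])

```text
time: 8.3
eef_pos: [0.5759, 0.0252, 0.2739]
orientation: [3.138, 0.0, -2.324]
wrist_force: [-0.3, -0.2, -0.4]
gripper_width: 0.0851
grip_force: 0.0
```

Run:
```python
from h import *
s=env.state();print(s["eef_pos"],s["orientation"],s["joints"])
snap("wrist","w5.png",None,1.25)
```

```text
[0.57592061 0.02518963 0.27392758] [ 3.13797650e+00  2.93791797e-04 -2.32422150e+00] [-0.07187713  0.40205657  1.65327501  0.00282844  1.08888593 -2.46135934]
```

View pics/w5.png

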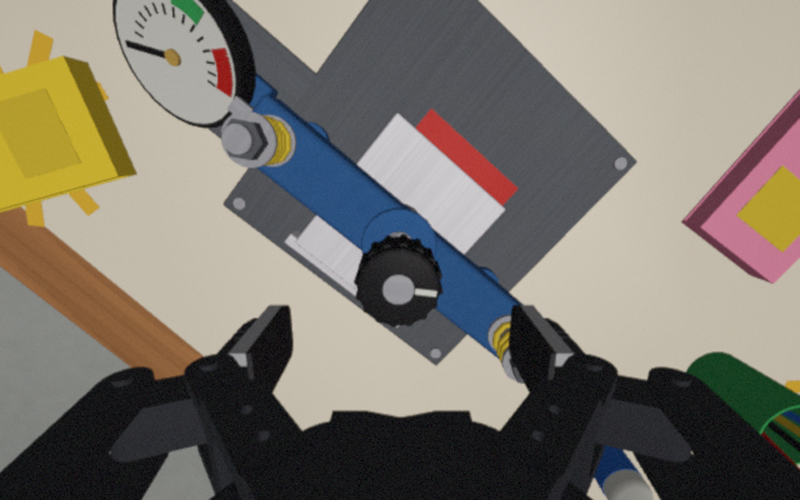

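Book is home and square: the fore-edge and spine profiles are flat within 0.5 mm. The wrist picture shows the knob's top centre near (398,290) and the gauge at (173,57) with the pointer at rest.

Run:
```python
from h import *
for z in(.212,.216,.22,.226):print(z,atz("wrist",399/1.25,289/1.25,z),atz("top",248+284/5.7,145+178/5.7,z),atz("scene",255+335/4.6,160+183/4.6,z))
# knob diameter check: black knob px width 358..441 at row ~280
a=[atz("wrist",u/1.25,282/1.25,.216) for u in(358,441)];print(np.linalg.norm(a[0]-a[1]))
```

```text
0.212 [0.5813 0.0295 0.212 ] [0.5765 0.0243 0.212 ] [0.5753 0.0222 0.212 ]
0.216 [0.5802 0.0283 0.216 ] [0.576  0.0241 0.216 ] [0.5768 0.024  0.216 ]
0.22 [0.5791 0.0271 0.22  ] [0.5756 0.0239 0.22  ] [0.5783 0.0259 0.22  ]
0.226 [0.5775 0.0254 0.226 ] [0.5749 0.0236 0.226 ] [0.5806 0.0286 0.226 ]
0.04309907191576168
```

Request:
step_arm([
  [[0,0,0,1,0.2,-30,85],[0,0,0,1,0.2,-60,85],[0,0,0,1,0.2,-70,85],[0,0,0,1,0.2,-70,30],[0,0,0,1,0.2,-70,30]],
])

```text
time: 8.85
eef_pos: [0.5758, 0.0254, 0.2069]
orientation: [3.14, 0.002, -2.331]
wrist_force: [0.5, 0.0, 0.0]
gripper_width: 0.0588
grip_force: 0.0
```

Request:
step_arm([
  [[0,0,0,0,0,0,30],[0,0,0,0,0,0,30],[0,0,0,0,0,0,30]],
])

```text
time: 9.15
eef_pos: [0.5767, 0.0247, 0.2081]
orientation: [-3.139, 0.004, -2.33]
wrist_force: [2.2, -4.3, 3.1]
gripper_width: 0.0429
grip_force: 60.6
```

```bash
cat >> h.py <<'E'
def gauge(tag):
    out={}
    C=np.array([.6095,-.1968,.0754])
    # face frame: z up leaning 29deg towards +press x; 'up' of face (as read) : from image
    a=.113;x=np.array([np.cos(a),np.sin(a),0]);y=np.array([-np.sin(a),np.cos(a),0]);t=np.radians(29)
    n=np.cos(t)*np.array([0,0,1])+np.sin(t)*x; e=np.cross(y,n)  # in-plane, along x
    for cam_ in("scene","top"):
        i=env.snapshot(cam_);cv2.imwrite(f'pics/g_{tag}_{cam_}.png',i[:,:,::-1])
        Cm=cam(cam_);m=[]
        for v in np.linspace(-.052,.052,209):
            m.append([C+e*v*0+e*v+y*u for u in (0,)]) if 0 else None
        g=np.linspace(-.055,.055,221);U,V=np.meshgrid(g,g)
        P=C+U[...,None]*y+V[...,None]*(-e)   # columns: +y right? rows: toward +x up
        K,r,p=Cm;q=(P-p)@r@K.T;q=(q[...,:2]/q[...,2:]).astype(np.float32)
        w=cv2.remap(i,q[...,0],q[...,1],cv2.INTER_CUBIC)
        out[cam_]=w
    cv2.imwrite(f'pics/gf_{tag}.png',cv2.resize(np.hstack([out["scene"],out["top"]])[:,:,::-1],None,fx=1.8,fy=1.8))
    return out
E
python3 - <<'E'
from h import *
s=env.state();print(s["eef_pos"],s["wrist_force"],s["moment"],s["gripper_width"],s["grip_force"],s["joints"][5])
gauge("a")
E
```

```text
[0.57669292 0.02467932 0.20812971] [ 2.21634204 -4.28011045  3.14358772] [-0.72715107 -0.38009359  0.02731477] 0.04286986132759129 60.61997473239899 -2.455508474661638
```

View pics/gf_a.png

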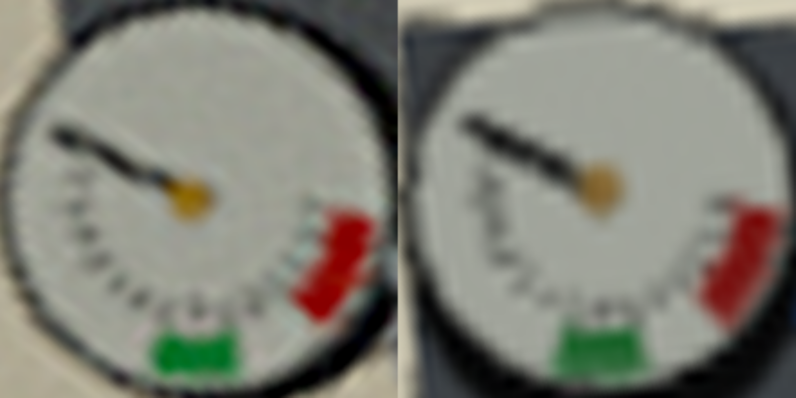

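```bash
cat >> h.py <<'E'
def pointer(tag):
    o=gauge(tag);res={}
    for n,c in(("scene",(105.5,110)),("top",(112,103))):
        g=cv2.cvtColor(o[n],cv2.COLOR_RGB2GRAY).astype(np.float32)
        th=np.radians(np.arange(0,360,1.));r=np.arange(22,56)
        X=(c[0]+np.outer(np.cos(th),r)).astype(np.float32);Y=(c[1]+np.outer(np.sin(th),r)).astype(np.float32)
        d=220-cv2.remap(g,X,Y,cv2.INTER_LINEAR).mean(1)
        d=np.clip(d-np.median(d)-15,0,None);k=int(d.argmax());idx=np.arange(k-12,k+13);w=d[idx%360]
        res[n]=(round(float((idx*w).sum()/max(w.sum(),1e-6)),1),round(float(d[k])))
    print({n:(a,p,"rad",round(float(np.radians(({"scene":207.6,"top":208.}[n]-a))),2)) for n,(a,p) in res.items()})
    s=env.state();print(s["time"],s["eef_pos"].round(4),s["orientation"].round(3),s["wrist_force"].round(1),s["moment"].round(2),s["gripper_width"].round(4),round(s["grip_force"]),s["joints"][5].round(3))
E
python3 -c "
from h import *
pointer('b')"
```

```text
{'scene': (206.7, 91, 'rad', 0.02), 'top': (203.8, 108, 'rad', 0.07)}Traceback (most recent call last):
  File "<string>", line 3, in <module>
    pointer('b')
    ~~~~~~~^^^^^
  File "h.py", line 56, in pointer
    s=env.state();print(s["time"],s["eef_pos"].round(4),s["orientation"].round(3),s["wrist_force"].round(1),s["moment"].round(2),s["gripper_width"].round(4),round(s["grip_force"]),s["joints"][5].round(3))
                                                                                                                                 ^^^^^^^^^^^^^^^^^^^^^^^^
AttributeError: 'float' object has no attribute 'round'
```

Request:
step_arm([
  [[0,0,-8,0,0,-0.8,30],[0,0,-16,0,0,-1.5,30],[0,0,-24,0,0,-2.3,30]],
])

```text
time: 9.65
eef_pos: [0.5763, 0.0253, 0.2058]
orientation: [3.142, 0.005, -2.755]
wrist_force: [0.9, 1.3, 5.1]
gripper_width: 0.0425
grip_force: 60.8
```

```bash
python3 -c "
from h import *
pointer('c')"
```

```text
{'scene': (207.2, 97, 'rad', 0.01), 'top': (203.8, 111, 'rad', 0.07)}Traceback (most recent call last):
  File "<string>", line 3, in <module>
    pointer('c')
    ~~~~~~~^^^^^
  File "h.py", line 56, in pointer
    s=env.state();print(s["time"],s["eef_pos"].round(4),s["orientation"].round(3),s["wrist_force"].round(1),s["moment"].round(2),s["gripper_width"].round(4),round(s["grip_force"]),s["joints"][5].round(3))
                                                                                                                                 ^^^^^^^^^^^^^^^^^^^^^^^^
AttributeError: 'float' object has no attribute 'round'
```

```bash
sed -i 's/s\["gripper_width"\].round(4)/round(float(s["gripper_width"]),4)/; s/s\["joints"\]\[5\].round(3)/round(float(s["joints"][5]),3)/; s/208\.}/203.8}/; s/207\.6,"top"/207.0,"top"/' h.py
```

Request:
step_arm([
  [[0,0,-8,0,0,-0.8,30],[0,0,-16,0,0,-1.5,30],[0,0,-24,0,0,-2.3,30],[0,0,-32,0,0,-3.1,30],[0,0,-40,0,0,-3.8,30]],
])

```text
time: 10.25
eef_pos: [0.5762, 0.0265, 0.2019]
orientation: [3.137, 0.005, 2.834]
wrist_force: [0.8, 9.9, 4.8]
gripper_width: 0.0427
grip_force: 61.2
```

```bash
python3 -c "
from h import *
pointer('d')"
```

```text
{'scene': (207.2, 97, 'rad', -0.0), 'top': (203.8, 111, 'rad', 0.0)}
10.35 [0.5762 0.0266 0.2019] [3.137 0.005 2.834] [0.9 9.9 5.7] [ 1.42 -0.07 -0.36] 0.0427 61 -1.335
```

Request:
step_arm([
  [[0,0,-8,0,0.3,-0.8,30],[0,0,-16,0,0.7,-1.5,30],[0,0,-24,0,0.7,-2.3,30],[0,0,-32,0,0.7,-3.1,30]],
])

```text
time: 10.75
eef_pos: [0.5768, 0.0275, 0.1991]
orientation: [3.135, 0.004, 2.275]
wrist_force: [1.1, 13.1, 14.3]
gripper_width: 0.0423
grip_force: 61.9
```

```bash
python3 -c "
from h import *
pointer('e')"
```

```text
{'scene': (202.5, 86, 'rad', 0.08), 'top': (198.2, 101, 'rad', 0.1)}
10.85 [0.5768 0.0275 0.1992] [3.135 0.004 2.275] [ 3.8 11.8  6.7] [ 1.7  -0.46 -0.23] 0.0424 61 -0.774
```

Request:
step_arm([
  [[0,0,-8,0,0.4,0.5,30],[0,0,-16,0,0.8,0.5,30],[0,0,-24,0,0.8,0.5,30],[0,0,-32,0,0.8,0.5,30]],
])

```text
time: 11.25
eef_pos: [0.5777, 0.028, 0.1993]
orientation: [3.133, 0.002, 1.717]
wrist_force: [11.7, 10.5, -1.2]
gripper_width: 0.0427
grip_force: 60.9
```

```bash
python3 -c "
from h import *
pointer('f')"
```

```text
{'scene': (156.7, 93, 'rad', 0.88), 'top': (153.9, 98, 'rad', 0.87)}
11.35 [0.5777 0.028  0.1993] [3.133e+00 1.000e-03 1.717e+00] [10.1  9.4  0.1] [ 1.41 -1.49 -0.2 ] 0.0426 61 -0.212
```

Request:
step_arm([
  [[0,0,-8,0.5,0.4,0,30],[0,0,-16,0.8,0.4,0,30],[0,0,-24,0.8,0.4,0,30],[0,0,-32,0.8,0.4,0,30]],
])

```text
time: 11.75
eef_pos: [0.5788, 0.0279, 0.1993]
orientation: [3.133, -0.002, 1.159]
wrist_force: [13.2, 4.9, -2.4]
gripper_width: 0.0427
grip_force: 60.9
```

```bash
python3 -c "
from h import *
pointer('g')"
```

```text
{'scene': (112.8, 103, 'rad', 1.64), 'top': (111.8, 105, 'rad', 1.61)}
11.85 [0.5789 0.028  0.1993] [ 3.133e+00 -2.000e-03  1.159e+00] [12.   6.1 -0.4] [ 1.01 -1.71 -0.13] 0.0427 61 0.348
```

Request:
step_arm([
  [[0,0,-5,0,0,0,30],[0,0,-10,0,0,0,30],[0,0,-16,0,0,0,30],[0,0,-16,0,0,0,30]],
])

```text
time: 12.25
eef_pos: [0.5793, 0.0277, 0.1993]
orientation: [3.133, -0.004, 0.881]
wrist_force: [15.3, 5.1, -3.0]
gripper_width: 0.0427
grip_force: 61.1
```

```bash
python3 -c "
from h import *
pointer('h')"
```

```text
{'scene': (90.9, 106, 'rad', 2.03), 'top': (92.3, 95, 'rad', 1.95)}
12.35 [0.5793 0.0277 0.1993] [ 3.134 -0.004  0.884] [14.8  3.8 -2.8] [ 0.74 -2.15 -0.09] 0.043 61 0.623
```

Measured about 2.0, the middle of green. Now I let go: relieve the side load, open and rise.

Request:
step_arm([
  [[0,0,0,1,0.3,0,50],[0,0,0,1,0.3,0,85],[0,0,0,1,0.3,0,85],[0,0,0,1,0.3,0,85]],
])

```text
time: 12.75
eef_pos: [0.5772, 0.0275, 0.1978]
orientation: [3.14, 0.002, 0.882]
wrist_force: [0.4, -0.7, 0.7]
gripper_width: 0.0852
grip_force: 0.0
```

Request:
step_arm([
  [[0,0,0,1,0,20,85],[0,0,0,1,0,55,85],[0,0,0,1,0,95,85],[0,0,0,1,0,110,85],[0,0,0,1,0,110,85]],
])

```text
time: 13.25
eef_pos: [0.5787, 0.0275, 0.31]
orientation: [3.137, -0.001, 0.882]
wrist_force: [0.5, 0.3, -0.5]
gripper_width: 0.0848
grip_force: 0.0
```

```bash
python3 -c "
from h import *
pointer('i')
a=cv2.imread('pics/gf_i.png');b=cv2.resize(cv2.imread('pics/g_i_scene.png')[160:290,255:405],(346,300),interpolation=cv2.INTER_CUBIC)
c=cv2.resize(a,(400,200));o=np.zeros((300,746,3),np.uint8);o[:200,:400]=c;o[:,400:]=b;cv2.imwrite('pics/fin.png',o)"
```

```text
{'scene': (91.1, 106, 'rad', 2.02), 'top': (92.3, 94, 'rad', 1.95)}
13.35 [0.5779 0.0276 0.3069] [3.141e+00 2.000e-03 8.820e-01] [-0.2  0.1 -1.2] [ 0.02 -0.02 -0.03] 0.0849 0 0.625
```

View pics/fin.png

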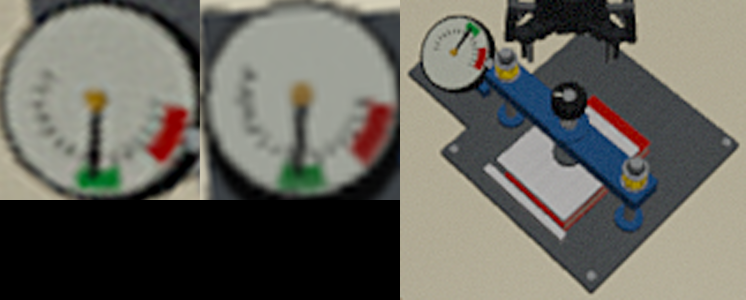

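The pointer stands in the middle of the green band, at about (97,178) in both gauge views. The book is still against the stop and the gripper is clear.

```bash
python3 -c "
from cell import env
print(env.sign_off())"
```

```text
the job is handed in; nothing more can be done
None
```

The job is handed in: the red book measured home and square against the back stop (wrist force at most about 12 N at the readings taken while pushing), the pointer reads about 2.0 rad in mid-green, and the gripper has let go and is clear of the press; the hand-in returned no verdict.

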